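Build the pedestal under the power meter head

ROBOT

A 7-joint arm with a two-finger parallel gripper is mounted at the origin on a cart in front of the work surface, level with it; the furniture and walls round the work are solid. World frame = base frame: x ahead of the robot, y to its left, z up, the work surface at z = 0. Lengths are in m, angles in rad, forces in N, time in s.
With the tool pointing down it reaches from about 0.425 to 0.925 m from the base axis. Payload 6.8 kg.
Tool frame: the origin (TCP) lies midway between the tips of the shut fingers; the grasp point (between the pads) lies 19 mm behind it; z points along the fingers, y is the line along which they close (so a half turn about z gives the same grasp; the last joint's range is limited). The gripper opens to 85 mm and grips with 20 to 120 N. Pads are 22 mm wide; open, the fingers measure 114 mm over their backs; the gripper's body (76 mm by 85 mm) begins 54 mm behind the grasp point. The pads swing forward as they close: fully open they stand 13 mm farther back than shut.
Start: joints at [1.034, 0.477, 0.022, 1.555, -0.011, 1.109, -0.083], TCP at [0.281, -0.614, 0.231] pointing down, gripper open.
Joint ranges: [-2.96, 2.96], [-0.34, 2.1], [-1.41, 1.46], [0.24, 2.44], [-1.37, 4.51], [0.17, 1.92], [-2.96, 2.96]. Speed limits (rad/s): [2.39, 2.39, 3.14, 3.14, 3.14, 3.14, 3.14].

INTERFACE

Orientations are given as a unit quaternion [w, x, y, z].
In Python, from plant import manip, camera, close_job gives the robot as it stands.
- The arm moves only by the tool servo_tool, never from a script. Its argument "moves" is a list that holds one entry, the list of rows, each a list of 7 numbers: the shift along the tool's x, y, z in m, then the turn, a rotation vector about the tool's x, y, z in degrees, then the closure, from -1 (fully open) to 1 (shut). A call has 1 to 20 rows; each row shifts and turns the commanded pose from where the row before left it, along the tool's axes as they then stand; what a row does not reach is not made up. A row lasts 1/8 s, in which the tool goes at most 62.5 mm and 10.7 degrees, less where a joint would pass 70% of its speed; a pose out of reach is approached as far as the arm can. A call is refused whole if a number of a shift passes 0.0625 or a number of a turn 10.7, either way. A call with a gripper value outside its range is refused whole. The fingers move at their own pace and stop on an object; "force" is the grip in N (left out, the last holds). Time passes only in rows, so rows that do not move let the fingers close. It gives the time, the measured TCP pose, the force, the opening and the grip force at its end, in the units of the state.
- manip.get_obs(): the state, without advancing time (a new reading comes with each control period).
- camera(name): name is "scene" or "top" or "wrist"; returns a dict with "img" (384x512x3 uint8, red, green, blue), "z_map" (384x512 float32, m along the optical axis (not along the pixel's ray), 0 where there is no reading), "fx", "fy", "cx", "cy" (pixels), "cam_to_world" (4x4, takes a point from camera to world coordinates). Camera axes: x right, y up, looking along -z (the intrinsics and any distortion apply to the point x, -y, -z); pixel columns grow to the right and rows downward; lengths in m; the calibration is good to about 2 mm. The wrist camera is an equidistant fisheye: a pixel r from the principal point sees the ray r / f radians off the axis. A picture is of the moment at which its call begins.
- close_job(): hands the job in; it is judged then, once.
The state is a dict: "t": time; "joints": joint angles; "dq": joint speeds; "tau": joint torques, N m; "position": TCP position; "tcp_rot": TCP orientation; "force": force on the tool from outside, world axes, zero at the start; "wrist_torque": the same for the moment, N m; "opening": finger opening in m; "gripper_force": force on a finger pad.
Only numpy, scipy, OpenCV 4.12 (cv2) and the standard library are available. Lean on these libraries where they do the work, as an engineer would, in place of code of your own. Each camera call takes 0.05 s, during which the arm holds its last target. There are 200 camera calls.

TASK

Raise the power meter head that stands among the spacers to beam height: on the round boss of the square foot plate build a centred column of the three round steel spacers, widest first, then the medium one, then the narrowest, and last of all stand the head upright on top. Never tip the head over, leave the lens mount, the jar and the short post where they are, and let go of everything.

Things in the scene. Friction and masses are not known exactly. Their poses are not given: they have to be found in the camera images.
- seat (a point): the foot plate: a dark steel square plate, 80 x 80 mm and 10 mm thick, fixed to the worktop, with four screws in its corners and in its middle a low round aluminium boss, 66 mm in diameter, that rises 4 mm above the plate (its top is 14 mm above the worktop). The point is the middle of the boss's top face; z is up
- wide_mid (a point): the widest of three loose round pedestal spacers: a bare grey steel disc with parallel sides, 64 mm in diameter and 26 mm high, flat above and below, with two fine grooves round it and a small dark bolt hole in the top (a mark only, nothing goes in); lies flat. The point is its centre, 13 mm above its underside; z is up along its axis
- medium_mid (a point): the middle one of three loose round pedestal spacers: a bare grey steel disc with parallel sides, 52 mm in diameter and 26 mm high, flat above and below, with two fine grooves round it and a small dark bolt hole in the top (a mark only, nothing goes in); lies flat. The point is its centre, 13 mm above its underside; z is up along its axis
- narrow_mid (a point): the narrowest of three loose round pedestal spacers: a bare grey steel disc with parallel sides, 40 mm in diameter and 26 mm high, flat above and below, with two fine grooves round it and a small dark bolt hole in the top (a mark only, nothing goes in); lies flat. The point is its centre, 13 mm above its underside; z is up along its axis
- head_mid (a point): loose power meter head near the spacers (a like one at the far back is scenery): black sensor disc on edge on a round black foot, 70 mm high. Foot 48 mm in diameter, 20 mm high; disc 54 mm across, 15 mm thick, from 16 to 70 mm height, centred over the foot. Its flat faces look along +x and -x (pinch it across them from above), its width along y. The point is on the foot's axis, 35 mm above the underside; z up
- lens_mount_mid (a point): bystander, not to be moved: a round black lens mount lying flat, 42 mm in diameter, 12 mm high, with a lens in its middle. The point is its centre, 6 mm above its underside
- jar_mid (a point): bystander, not to be moved: a clear sample jar with a screw lid, 54 mm in diameter, 62 mm high, upright. The point is its centre, 31 mm above its underside
- post_mid (a point): bystander, not to be moved: a short stainless optical post standing on end, 13 mm in diameter, 50 mm high. The point is its centre, 25 mm above its underside
Mind the look-alikes: they are no part of the job. Leave any pink or purple look-alike of the part that bears medium_mid alone.

How it is judged:
On the way, in this order (a step that is already met when the one before it is completed fails the run):
1. the widest spacer lies centred on the boss of the foot plate (horizontal distance between wide_mid and seat below 0.012 m and z of wide_mid in the frame of seat between 0.008 and 0.018 m), for 0.2 s.
2. the medium spacer lies centred on the widest (all of step 1 and horizontal distance between medium_mid and wide_mid below 0.01 m and z of medium_mid in the frame of wide_mid between 0.021 and 0.031 m), for 0.2 s.
3. the narrowest spacer lies centred on the medium one (all of step 2 and horizontal distance between narrow_mid and medium_mid below 0.01 m and z of narrow_mid in the frame of medium_mid between 0.021 and 0.031 m), for 0.2 s.
4. the head stands upright and centred on the narrowest spacer (all of step 3 and horizontal distance between head_mid and narrow_mid below 0.01 m and z of head_mid in the frame of narrow_mid between 0.043 and 0.053 m and angle between head_mid's own z axis and vertical below 0.1 rad), for 0.2 s.
At the end, for the whole second after the job is handed in: Widest spacer on the boss within 12 mm of its middle; medium on it, narrowest on that, head on top, each within 10 mm of the middle of the one below and 5 mm of its right height; head upright within 0.1 rad; all at rest; lens mount, jar and post within 25 mm of where they stood (all of step 4 and linear speed of each of wide, medium, narrow, head below 0.02 m/s and distance of each of lens_mount_mid, jar_mid, post_mid from where it was at the start of the episode below 0.025 m); the robot touches nothing.
It fails at once if the head is tipped over (more than 0.6 rad) (angle between head_mid's own z axis and vertical above 0.6 rad).
It fails at once if the lens mount, the jar or the post is moved by more than 25 mm (distance of any of lens_mount_mid, jar_mid, post_mid from where it was at the start of the episode above 0.025 m).
It also fails if it takes over 120 s, if anything falls off the work surface, if the arm or the gripper's body presses on something with over 40 N, if the wrist force passes 120 N, or if a joint passes its speed limit or range.

## Working session

There is one attempt and no reset: what is moved stays moved. The work goes in short steps, Python scripts to look and compute and a tool call to move; the robot and the scene stay as the last step left them, time stands still between calls to the robot, and variables do not carry over. Pictures are saved under pics/ and viewed, at most 14 in all, crops included, and the job is handed in when it is done.

Besides the shell and the picture viewer there is one more tool, called after "Request:" as name(argument=value, ...) on one line, values as JSON. servo_tool: Moves the arm, as the interface text tells. Its arguments: {"type":"object","properties":{"moves":{"type":"array","items":{"type":"array","items":{"type":"array","items":{"type":"number"}}}},"force":{"type":"number"}},"required":["moves"]}

```bash
mkdir -p pics; ls; cat > h.py <<'E'
import numpy as np, cv2
from plant import manip, camera, close_job
def snap(n,f):
    c=camera(n); cv2.imwrite('pics/'+f,c['img'][:,:,::-1]); np.savez('/tmp/'+n,**c); return c
def world(c):
    h,w=c['z_map'].shape; u,v=np.meshgrid(np.arange(w),np.arange(h)); z=c['z_map']
    P=np.stack([(u-c['cx'])/c['fx']*z,-(v-c['cy'])/c['fy']*z,-z,np.ones_like(z)],-1)
    return (P@c['cam_to_world'].T)[...,:3]
E
python3 - <<'E'
from h import *
o=manip.get_obs(); print({k:np.round(v,3) for k,v in o.items()})
for n in('top','scene'):
    c=snap(n,n+'0.png'); print(n,c['fx'],c['cx'],c['cy'],np.round(c['cam_to_world'],3).tolist(),[k for k in c])
E
```

```text
pics
{'t': np.float64(0.0), 'joints': array([ 1.034,  0.478,  0.022,  1.556, -0.011,  1.109, -0.083]), 'dq': array([ 0.002,  0.001, -0.   , -0.001,  0.001,  0.001, -0.   ]), 'tau': array([ 0.0000e+00, -5.9646e+01,  1.6080e+00, -2.8120e+01,  1.2000e-02,
        9.0000e-03, -0.0000e+00]), 'position': array([ 0.28 , -0.613,  0.23 ]), 'tcp_rot': array([-0.001,  0.977,  0.213, -0.   ]), 'force': array([-0.364,  0.309,  0.38 ]), 'wrist_torque': array([-0.02 , -0.004,  0.014]), 'gripper_force': np.float64(0.0), 'opening': np.float64(0.086)}
top 434.49175855370663 258.89650456517336 191.57993564482288 [[0.018, 0.993, -0.116, 0.379], [-1.0, 0.02, 0.02, -0.145], [0.022, 0.115, 0.993, 1.003], [0.0, 0.0, 0.0, 1.0]] ['img', 'z_map', 'fx', 'fy', 'cx', 'cy', 'cam_to_world']
scene 417.42979369878407 257.38093515108716 192.21476802284317 [[-0.652, 0.567, -0.504, -0.027], [-0.758, -0.483, 0.438, 0.268], [0.005, 0.667, 0.745, 0.789], [0.0, 0.0, 0.0, 1.0]] ['img', 'z_map', 'fx', 'fy', 'cx', 'cy', 'cam_to_world']
```

View pics/top0.png

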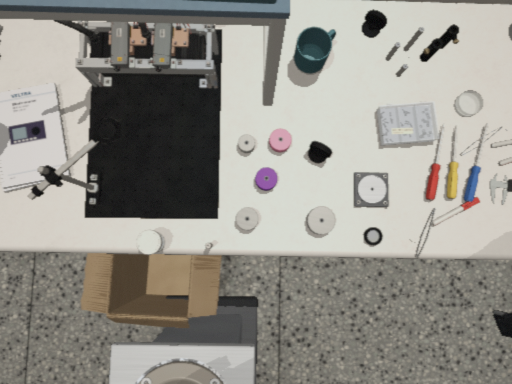

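View pics/scene0.png

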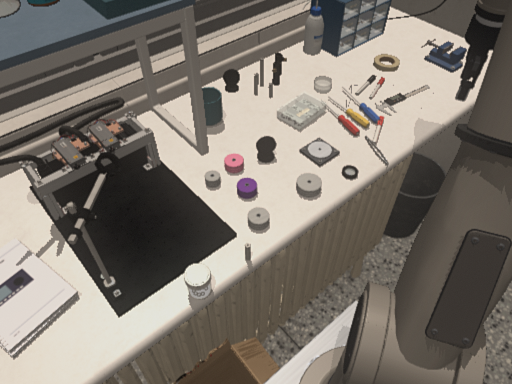

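The top view shows grey discs at (247,144), (247,219) and (321,221), the pink one at (280,140) and the purple one at (266,179). The head is at (319,152), the foot plate at (371,189), the lens mount at (373,236), the post at (210,245) and the jar at (149,241). The grey discs fit "bare grey steel". By apparent size, narrow is (247,144), medium is (247,219) and wide is (321,221). I'll measure these and confirm in one crop.

```bash
cat >> h.py <<'E'
def circ(W,cx,cy,r,zlo,zhi,mask=None):
    """points near pixel in a height band -> min enclosing circle in world xy"""
    s=W[cy-r:cy+r,cx-r:cx+r].reshape(-1,3); s=s[(s[:,2]>zlo)&(s[:,2]<zhi)]
    (x,y),R=cv2.minEnclosingCircle(s[:,:2].astype(np.float32))
    return np.round([x,y,2*R,np.median(s[:,2]),len(s),*s[:,:2].mean(0)],4)
E
python3 - <<'E'
from h import *
c=dict(np.load('/tmp/top.npz')); W=world(c)
for n,a in dict(narrow=(247,144,18,.02,.032),medium=(247,219,20,.02,.032),wide=(321,221,22,.02,.032),pink=(280,140,18,.02,.035),purple=(266,179,18,.02,.035),plate=(371,189,24,.006,.02),boss=(371,189,24,.0125,.02),head=(319,152,20,.05,.08),headfoot=(319,152,20,.012,.08),lens=(373,236,14,.007,.02),jar=(149,241,20,.05,.08),post=(212,243,12,.03,.06)).items(): print(n,circ(W,*a).tolist())
print('table',np.median(W[200:240,280:300,2]))
print('shelf z',np.round(W[60,272],3),np.round(W[100,269],3),np.round(W[10,200],3))
im=c['img'][120:260,195:400,::-1]; cv2.imwrite('pics/crop.png',cv2.resize(im,None,fx=3.9,fy=3.9,interpolation=cv2.INTER_CUBIC))
E
```

```text
narrow [0.6062, -0.1324, 0.0411, 0.0251, 231.0, 0.6054, -0.132]
medium [0.4319, -0.1368, 0.0516, 0.0253, 406.0, 0.4316, -0.1367]
wide [0.4311, -0.305, 0.064, 0.0256, 624.0, 0.4311, -0.3044]
pink [0.6153, -0.2102, 0.0524, 0.0253, 381.0, 0.615, -0.2096]
purple [0.5243, -0.1789, 0.0516, 0.025, 399.0, 0.5241, -0.1787]
plate [0.5064, -0.4233, 0.1089, 0.0119, 1144.0, 0.5053, -0.4221]
boss [0.503, -0.4196, 0.0983, 0.014, 484.0, 0.5052, -0.4231]
head [0.5884, -0.2986, 0.0512, 0.0652, 167.0, 0.5897, -0.2988]
headfoot [0.5877, -0.2987, 0.0534, 0.0597, 255.0, 0.588, -0.2986]
lens [0.3983, -0.4266, 0.0429, 0.0094, 195.0, 0.3984, -0.4264]
jar [0.3756, 0.0728, 0.0537, 0.0611, 499.0, 0.3754, 0.0719]
post [0.3662, -0.0543, 0.0074, 0.0489, 29.0, 0.3704, -0.054]
table -0.00032172010504516457
shelf z [ 0.703 -0.179  0.26 ] [ 0.703 -0.183  0.038] [ 0.7   -0.069  0.426]
```

View pics/crop.png

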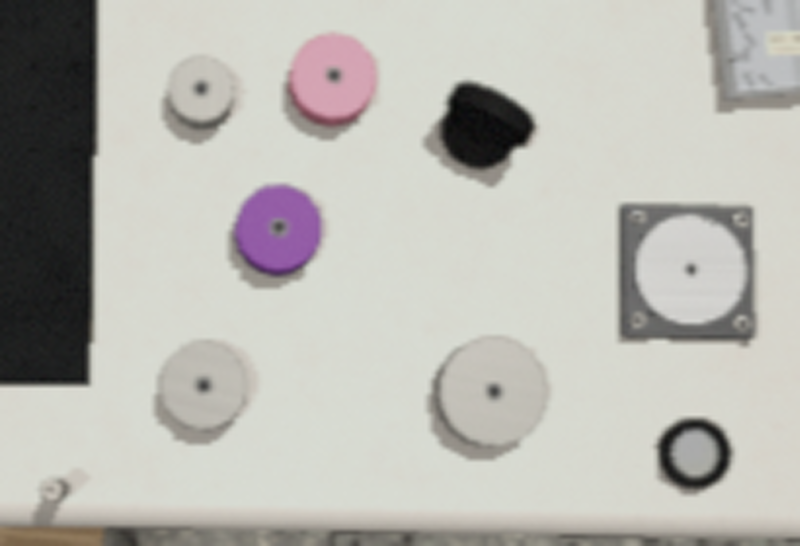

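The crop confirms it: three bare grey discs of 41, 52 and 64 mm, with pink and purple look-alikes to avoid. The head's disc is yawed. Next I'll refine the boss centre and the head's yaw, then plan.

```bash
cat >> h.py <<'E'
def rayplane(c,u,v,z):
    d=c['cam_to_world'][:3,:3]@np.array([(u-c['cx'])/c['fx'],-(v-c['cy'])/c['fy'],-1]); o=c['cam_to_world'][:3,3]
    return o+d*(z-o[2])/d[2]
E
python3 - <<'E'
from h import *
from scipy.spatial.transform import Rotation as R
c=dict(np.load('/tmp/top.npz')); W=world(c)
g=c['img'].min(2); m=np.zeros_like(g); m[165:215,348:395]=(g[165:215,348:395]>150)
m[W[...,2]<.008]=0
k=max(cv2.findContours(m,0,cv2.CHAIN_APPROX_NONE)[0],key=cv2.contourArea)
e=cv2.fitEllipse(k);print(e,rayplane(c,*e[0],.014))
s=W[130:175,295:345].reshape(-1,3)
for lo in(.03,.05,.06):
    t=s[s[:,2]>lo]; r=cv2.minAreaRect(t[:,:2].astype(np.float32)); print(lo,len(t),r)
    w,v=np.linalg.eigh(np.cov(t[:,:2].T)); print('long dir deg',np.degrees(np.arctan2(v[1,1],v[0,1])))
sc=dict(np.load('/tmp/scene.npz')); V=world(sc)
for n,a in dict(narrow=(212,179,14),medium=(258,217,16),wide=(309,184,18)).items(): print(n,circ(V,*a,.02,.032).tolist())
t=V[130:165,250:285].reshape(-1,3)
f=t[(t[:,2]>.01)&(t[:,2]<.08)&(np.hypot(t[:,0]-.588,t[:,1]+.299)<.05)];
d=f[f[:,2]>.03]
if len(d): 
    w,v=np.linalg.eigh(np.cov(d[:,:2].T)); print(len(d),d.mean(0),np.degrees(np.arctan2(v[1,1],v[0,1])),cv2.minAreaRect(d[:,:2].astype(np.float32)))
o=manip.get_obs();M=R.from_quat(np.roll(o['tcp_rot'],-1)).as_matrix();print(np.round(M,3),np.degrees(np.arctan2(M[1,0],M[0,0])))
E
```

```text
((371.5882568359375, 188.68634033203125), (26.717227935791016, 27.99381446838379), 122.3790054321289) [ 0.50592253 -0.42420334  0.014     ]
0.03 238 ((0.4811426103115082, -0.2359364628791809), (0.05297800898551941, 0.26934942603111267), 59.50223922729492)
long dir deg 143.35537317153168
0.05 181 ((0.4815222918987274, -0.23525618016719818), (0.05065690726041794, 0.2694578766822815), 59.339874267578125)
long dir deg 143.61943753941736
0.06 140 ((0.494817852973938, -0.21816235780715942), (0.04117861017584801, 0.2719050347805023), 49.1261100769043)
long dir deg 143.6257089182911
narrow [0.6065, -0.1295, 0.04, 0.0257, 149.0, 0.6051, -0.1284]
medium [0.433, -0.1334, 0.054, 0.0259, 325.0, 0.4309, -0.1335]
wide [0.4327, -0.3016, 0.0662, 0.0255, 394.0, 0.4307, -0.3006]
243 [ 0.58849983 -0.29477949  0.05164636] 61.27065609146732 ((0.5904021859169006, -0.29601091146469116), (0.05192499980330467, 0.0175634752959013), 60.408206939697266)
[[ 0.909  0.416 -0.001]
 [ 0.416 -0.909  0.001]
 [-0.    -0.002 -1.   ]] 24.56847159716445
```

Request:
servo_tool(moves=[[[0, 0, 0, 0, 0, 8.2, -1], [0, 0, 0, 0, 0, 8.2, -1], [0, 0, 0, 0, 0, 8.2, -1], [0.0217, -0.0443, 0.01, 0, 0, 0, -1], [0.0217, -0.0443, 0.01, 0, 0, 0, -1], [0.0217, -0.0443, 0.01, 0, 0, 0, -1], [0.0217, -0.0443, 0.01, 0, 0, 0, -1], [0.0217, -0.0443, 0.01, 0, 0, 0, -1], [0.0217, -0.0443, 0.01, 0, 0, 0, -1], [0.0217, -0.0443, 0.01, 0, 0, 0, -1], [0, 0, 0, 0, 0, 0, -1], [0, 0, 0, 0, 0, 0, -1]]], force=40)

```text
t: 1.6
position: [0.4324, -0.3044, 0.1612]
tcp_rot: [0.0, 1.0, -0.0, -0.0]
force: [0.2, -0.4, -0.1]
opening: 0.0852
gripper_force: 0.0
```

Request:
servo_tool(moves=[[[-0.0007, -0.0012, 0.04, 0, 0, 0, -1], [0, 0, 0.04, 0, 0, 0, -1], [0, 0, 0.04, 0, 0, 0, -1], [0, 0, 0.025, 0, 0, 0, -1], [0, 0, 0.01, 0, 0, 0, -1], [0, 0, 0.009, 0, 0, 0, -1], [0, 0, 0, 0, 0, 0, -1]]])

```text
t: 2.48
position: [0.432, -0.3032, -0.0025]
tcp_rot: [0.0, 1.0, -0.001, 0.0]
force: [-0.4, -1.1, 0.5]
opening: 0.0853
gripper_force: 0.0
```

Request:
servo_tool(moves=[[[0, 0, 0, 0, 0, 0, 0.1], [0, 0, 0, 0, 0, 0, 0.4], [0, 0, 0, 0, 0, 0, 1], [0, 0, 0, 0, 0, 0, 1], [0, 0, 0, 0, 0, 0, 1], [0, 0, 0, 0, 0, 0, 1]]])

```text
t: 3.22
position: [0.4328, -0.3034, -0.0015]
tcp_rot: [0.001, 1.0, -0.0, 0.001]
force: [-1.1, 0.7, 7.3]
opening: 0.0629
gripper_force: 43.0
```

Request:
servo_tool(moves=[[[0, 0, -0.01, 0, 0, 0, 1], [0, 0, -0.035, 0, 0, 0, 1], [0, 0, -0.035, 0, 0, 0, 1], [0.0186, 0.0298, 0, 0, 0, 0, 1], [0.0186, 0.0298, 0, 0, 0, 0, 1], [0.0186, 0.0298, 0, 0, 0, 0, 1], [0.0185, 0.0299, 0, 0, 0, 0, 1], [0, 0, 0, 0, 0, 0, 1], [0, 0, 0, 0, 0, 0, 1]]], force=60)

```text
t: 4.35
position: [0.5057, -0.421, 0.0772]
tcp_rot: [-0.001, 1.0, -0.0, -0.0]
force: [0.0, -0.2, -2.8]
opening: 0.062
gripper_force: 66.3
```

```bash
python3 - <<'E'
from h import *
snap('scene','s1.png')
E
```

```text
(no output)
```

View pics/s1.png

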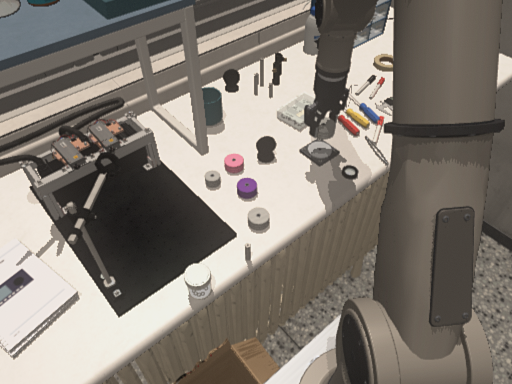

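The wide disc is held level at (322,128), above the boss at (320,150). Next I lower it.

Request:
servo_tool(moves=[[[0, 0.0008, 0.03, 0, 0, 0, 1], [0, 0, 0.02, 0, 0, 0, 1], [0, 0, 0.008, 0, 0, 0, 1], [0, 0, 0.006, 0, 0, 0, 1], [0, 0, 0.002, 0, 0, 0, 1], [0, 0, 0, 0, 0, 0, 1]]])

```text
t: 5.15
position: [0.5064, -0.4227, 0.0128]
tcp_rot: [-0.0, 1.0, -0.0, 0.0]
force: [-2.7, 3.4, 6.4]
opening: 0.0622
gripper_force: 67.1
```

Contact felt. I'll release, lift, and go above the medium disc at (0.432, -0.135).

Request:
servo_tool(moves=[[[0, 0, 0, 0, 0, 0, 0], [0, 0, 0, 0, 0, 0, -1], [0, 0, 0, 0, 0, 0, -1], [0, 0, 0, 0, 0, 0, -1], [0, 0, -0.02, 0, 0, 0, -1], [0, 0, -0.05, 0, 0, 0, -1], [0, 0, -0.06, 0, 0, 0, -1], [-0.0124, -0.048, 0, 0, 0, 0, -1], [-0.0124, -0.048, 0, 0, 0, 0, -1], [-0.0124, -0.048, 0, 0, 0, 0, -1], [-0.0124, -0.048, 0, 0, 0, 0, -1], [-0.0124, -0.048, 0, 0, 0, 0, -1], [-0.0124, -0.048, 0, 0, 0, 0, -1], [0, 0, 0, 0, 0, 0, -1], [0, 0, 0, 0, 0, 0, -1]]])

```text
t: 7.02
position: [0.4328, -0.1355, 0.1424]
tcp_rot: [0.0, 1.0, -0.0, 0.001]
force: [-0.6, -0.9, 0.2]
opening: 0.0856
gripper_force: 0.0
```

```bash
python3 - <<'E'
from h import *
c=snap('top','t1.png');W=world(c)
print(circ(W,372,188,26,.03,.05).tolist())
E
```

```text
[0.5054, -0.4221, 0.0646, 0.0395, 638.0, 0.5047, -0.4211]
```

Wide is centred to within 2 mm, with its top at z 0.040 as it should be. Next is the medium disc.

Request:
servo_tool(moves=[[[-0.0004, 0, 0.04, 0, 0, 0, -1], [0, 0, 0.04, 0, 0, 0, -1], [0, 0, 0.04, 0, 0, 0, -1], [0, 0, 0.015, 0, 0, 0, -1], [0, 0, 0.008, 0, 0, 0, -1], [0, 0, 0, 0, 0, 0, -1], [0, 0, 0, 0, 0, 0, 0], [0, 0, 0, 0, 0, 0, 0.5], [0, 0, 0, 0, 0, 0, 1], [0, 0, 0, 0, 0, 0, 1], [0, 0, 0, 0, 0, 0, 1], [0, 0, 0, 0, 0, 0, 1]]], force=50)

```text
t: 8.57
position: [0.4324, -0.1351, -0.0005]
tcp_rot: [0.0, 1.0, -0.0, 0.001]
force: [-1.7, 0.4, 10.8]
opening: 0.051
gripper_force: 50.4
```

Request:
servo_tool(moves=[[[0, 0, -0.01, 0, 0, 0, 1], [0, 0, -0.04, 0, 0, 0, 1], [0, 0, -0.04, 0, 0, 0, 1], [0.0124, 0.048, 0, 0, 0, 0, 1], [0.0124, 0.048, 0, 0, 0, 0, 1], [0.0124, 0.048, 0, 0, 0, 0, 1], [0.0124, 0.048, 0, 0, 0, 0, 1], [0.0124, 0.048, 0, 0, 0, 0, 1], [0.012, 0.048, 0, 0, 0, 0, 1], [0, 0, 0, 0, 0, 0, 1], [0, 0, 0, 0, 0, 0, 1], [0, 0, 0.025, 0, 0, 0, 1], [0, 0, 0.015, 0, 0, 0, 1], [0, 0, 0.006, 0, 0, 0, 1], [0, 0, 0, 0, 0, 0, 1]]])

```text
t: 10.45
position: [0.5054, -0.4223, 0.0422]
tcp_rot: [-0.0, 1.0, -0.0, -0.0]
force: [0.3, 0.1, -1.2]
opening: 0.0506
gripper_force: 52.7
```

Request:
servo_tool(moves=[[[0, 0, 0.002, 0, 0, 0, 1], [0, 0, 0.0015, 0, 0, 0, 1], [0, 0, 0, 0, 0, 0, 1]]])

```text
t: 10.82
position: [0.5058, -0.4231, 0.0397]
tcp_rot: [0.0, 1.0, -0.0, 0.0]
force: [-0.6, 1.5, 3.4]
opening: 0.0506
gripper_force: 53.2
```

Request:
servo_tool(moves=[[[0, 0, 0, 0, 0, 0, 0], [0, 0, 0, 0, 0, 0, -1], [0, 0, 0, 0, 0, 0, -1], [0, 0, 0, 0, 0, 0, -1], [0, 0, -0.02, 0, 0, 0, -1], [0, 0, -0.055, 0, 0, 0, -1], [0, 0, -0.055, 0, 0, 0, -1], [0.0167, -0.0487, 0, 0, 0, 0, -1], [0.0167, -0.0487, 0, 0, 0, 0, -1], [0.0167, -0.0487, 0, 0, 0, 0, -1], [0.0167, -0.0487, 0, 0, 0, 0, -1], [0.0167, -0.0487, 0, 0, 0, 0, -1], [0.0167, -0.0487, 0, 0, 0, 0, -1], [0, 0, 0, 0, 0, -10, -1], [0, 0, 0, 0, 0, -10, -1], [0, 0, 0, 0, 0, -10, -1], [0, 0, 0, 0, 0, -10, -1], [0, 0, 0, 0, 0, -10, -1], [0, 0, 0, 0, 0, -10, -1], [0, 0, 0, 0, 0, 0, -1]]])

```text
t: 13.32
position: [0.6061, -0.1311, 0.1701]
tcp_rot: [0.001, 0.867, 0.499, 0.0]
force: [0.5, 0.3, 0.2]
opening: 0.0856
gripper_force: 0.0
```

```bash
python3 - <<'E'
from h import *
from scipy.spatial.transform import Rotation as R
c=snap('top','t2.png');W=world(c)
print('med',circ(W,372,187,26,.055,.08).tolist(),'wide',circ(W,372,187,26,.03,.05).tolist())
s=W[130:175,295:345].reshape(-1,3); s=s[np.hypot(s[:,0]-.588,s[:,1]+.298)<.045]
for lo in(.03,.05,.06):
    t=s[s[:,2]>lo]; print(lo,len(t),cv2.minAreaRect(t[:,:2].astype(np.float32)))
o=manip.get_obs();M=R.from_quat(np.roll(o['tcp_rot'],-1)).as_matrix()
print(o['position'],np.degrees(np.arctan2(M[1,0],M[0,0])),(M.T@(np.array([.606,-.131,.002])-o['position'])).round(4),o['joints'].round(2))
c=camera('wrist');cv2.imwrite('pics/w2.png',c['img'][:,:,::-1])
E
```

```text
med [0.5049, -0.4217, 0.0523, 0.0653, 456.0, 0.5044, -0.4211] wide [0.5051, -0.4218, 0.065, 0.0393, 194.0, 0.4991, -0.4073]
0.03 224 ((0.5903437733650208, -0.3001447916030884), (0.05286404862999916, 0.016042333096265793), 62.10808563232422)
0.05 169 ((0.5903947949409485, -0.30004850029945374), (0.05105290934443474, 0.016042333096265793), 62.10808563232422)
0.06 125 ((0.590613067150116, -0.2996055781841278), (0.040861353278160095, 0.015861451625823975), 61.33701705932617)
[ 0.60603328 -0.13098265  0.16985049] 59.74064895073342 [-1.000e-04 -2.000e-04  1.679e-01] [ 0.35  0.47 -0.32  1.74  0.17  0.96 -0.56]
```

View pics/w2.png

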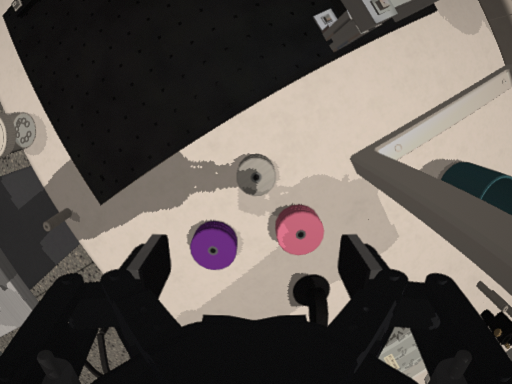

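Medium is centred to within 1 mm. The wrist view has the narrow disc at (256,176), midway between the fingers, and the finger path clears pink at (300,230). I'll descend.

Request:
servo_tool(moves=[[[0, 0, 0.04, 0, 0, 0, -1], [0, 0, 0.04, 0, 0, 0, -1], [0, 0, 0.04, 0, 0, 0, -1], [0, 0, 0.03, 0, 0, 0, -1], [0, 0, 0.01, 0, 0, 0, -1], [0, 0, 0.007, 0, 0, 0, -1], [0, 0, 0, 0, 0, 0, -1], [0, 0, 0, 0, 0, 0, 0], [0, 0, 0, 0, 0, 0, 0.5], [0, 0, 0, 0, 0, 0, 1], [0, 0, 0, 0, 0, 0, 1], [0, 0, 0, 0, 0, 0, 1], [0, 0, 0, 0, 0, 0, 1], [0, 0, 0, 0, 0, 0, 1]]], force=40)

```text
t: 15.18
position: [0.6064, -0.1309, 0.0027]
tcp_rot: [0.0, 0.866, 0.5, 0.0]
force: [-1.7, -0.4, 5.6]
opening: 0.0387
gripper_force: 39.9
```

Request:
servo_tool(moves=[[[0, 0, -0.01, 0, 0, 0, 1], [0, 0, -0.05, 0, 0, 0, 1], [0, 0, -0.05, 0, 0, 0, 1], [0, 0, 0, 0, 0, 0, 1], [-0.0505, 0.0098, 0, 0, 0, 0, 1], [-0.0505, 0.0098, 0, 0, 0, 0, 1], [-0.0505, 0.0098, 0, 0, 0, 0, 1], [-0.0505, 0.0098, 0, 0, 0, 0, 1], [-0.0505, 0.0098, 0, 0, 0, 0, 1], [-0.0505, 0.0099, 0, 0, 0, 0, 1], [0, 0, 0, 0, 0, 0, 1], [0, 0, 0, 0, 0, 0, 1], [0, 0, 0.02, 0, 0, 0, 1], [0, 0, 0.013, 0, 0, 0, 1], [0, 0, 0.006, 0, 0, 0, 1], [0, 0, 0.002, 0, 0, 0, 1], [0, 0, 0, 0, 0, 0, 1]]])

```text
t: 17.3
position: [0.5054, -0.4225, 0.071]
tcp_rot: [0.0, 0.866, 0.5, 0.0]
force: [-0.6, 0.7, -0.5]
opening: 0.039
gripper_force: 40.7
```

Request:
servo_tool(moves=[[[0, 0, 0.0015, 0, 0, 0, 1], [0, 0, 0.0015, 0, 0, 0, 1], [0, 0, 0, 0, 0, 0, 1]]])

```text
t: 17.68
position: [0.5055, -0.4227, 0.0688]
tcp_rot: [0.0, 0.866, 0.5, 0.0]
force: [-0.9, 1.2, 4.4]
opening: 0.0387
gripper_force: 41.3
```

Request:
servo_tool(moves=[[[0, 0, 0, 0, 0, 0, 0.2], [0, 0, 0, 0, 0, 0, -0.5], [0, 0, 0, 0, 0, 0, -1], [0, 0, 0, 0, 0, 0, -1], [0, 0, 0, 0, 0, 0, -1], [0, 0, -0.02, 0, 0, 0, -1], [0, 0, -0.05, 0, 0, 0, -1], [0, 0, -0.05, 0, 0, 0, -1], [0.0375, 0.0028, 0, 0, 0, 0, -1], [0.0375, 0.0028, 0, 0, 0, 0, -1], [0.0375, 0.0028, 0, 0, 0, 0, -1], [0.0375, 0.0028, 0, 0, 0, -1, -1], [0, 0, 0, 0, 0, 0, -1], [0, 0, 0, 0, 0, 0, -1]]])

```text
t: 19.42
position: [0.5899, -0.2989, 0.1888]
tcp_rot: [0.001, 0.862, 0.507, -0.0]
force: [-0.5, 0.5, -0.3]
opening: 0.0851
gripper_force: 0.0
```

```bash
python3 - <<'E'
from h import *
c=snap('top','t3.png');W=world(c)
print('nar',circ(W,372,185,26,.08,.1).tolist(),'med',circ(W,372,187,26,.055,.075).tolist())
o=manip.get_obs();print(o['position'],o['tcp_rot'])
c=camera('wrist');cv2.imwrite('pics/w3.png',c['img'][:,:,::-1])
E
```

```text
nar [0.0, 0.0, 0.0, nan, 0.0, nan, nan] med [0.0, 0.0, 0.0, nan, 0.0, nan, nan]
[ 0.58941991 -0.29962021  0.18858847] [ 5.97680487e-04  8.62189545e-01  5.06585420e-01 -2.06465206e-04]
  return _methods._mean(a, axis=axis, dtype=dtype,
  ret = ret.dtype.type(ret / rcount)
h.py:13: RuntimeWarning: Mean of empty slice.
  return np.round([x,y,2*R,np.median(s[:,2]),len(s),*s[:,:2].mean(0)],4)
  ret = um.true_divide(
```

View pics/w3.png

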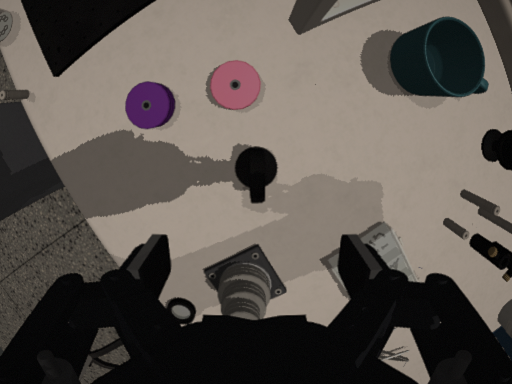

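The wrist view has the column standing at (245,285) and the head's disc at (257,182), edge-on and parallel to the pads, midway between the fingers. I'll descend and pinch.

Request:
servo_tool(moves=[[[0, 0, 0.04, 0, 0, 0, -1], [0, 0, 0.04, 0, 0, 0, -1], [0, 0, 0.04, 0, 0, 0, -1], [0, 0, 0.025, 0, 0, 0, -1], [0, 0, 0.012, 0, 0, 0, -1], [0, 0, 0, 0, 0, 0, -1], [0, 0, 0, 0, 0, 0, 0], [0, 0, 0, 0, 0, 0, 0.3], [0, 0, 0, 0, 0, 0, 0.5], [0, 0, 0, 0, 0, 0, 0.6], [0, 0, 0, 0, 0, 0, 0.7], [0, 0, 0, 0, 0, 0, 1], [0, 0, 0, 0, 0, 0, 1], [0, 0, 0, 0, 0, 0, 1]]], force=30)

```text
t: 21.28
position: [0.5902, -0.2984, 0.0311]
tcp_rot: [0.0, 0.862, 0.507, 0.0]
force: [0.9, -0.5, 2.5]
opening: 0.0143
gripper_force: 33.4
```

```bash
python3 - <<'E' 2>/dev/null
from h import *
c=snap('top','t4.png');W=world(c)
print('nar',circ(W,372,185,26,.08,.1).tolist(),'med',circ(W,372,187,26,.055,.075).tolist())
snap('scene','s4.png')
E
```

```text
nar [0.0, 0.0, 0.0, nan, 0.0, nan, nan] med [0.0, 0.0, 0.0, nan, 0.0, nan, nan]
```

View pics/s4.png

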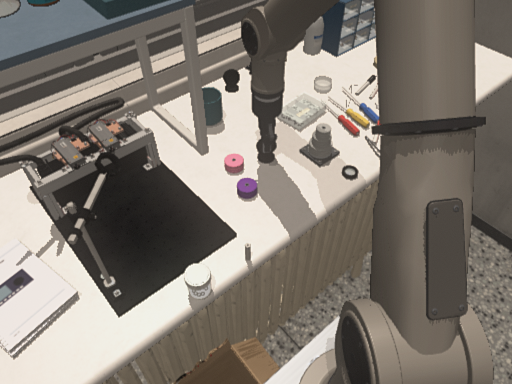

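The column stands straight at (320,140) and the head is gripped at (265,150). I'll carry it over gently.

Request:
servo_tool(moves=[[[0, 0, -0.005, 0, 0, 0, 1], [0, 0, -0.02, 0, 0, 0, 1], [0, 0, -0.03, 0, 0, 0, 1], [0, 0, -0.03, 0, 0, 0, 1], [0, 0, -0.03, 0, 0, 0, 1], [0, 0, -0.01, 0, 0, 0, 1], [-0.01, -0.0009, 0, 0, 0, 0, 1], [-0.025, -0.0022, 0, 0, 0, 0, 1], [-0.03, -0.0027, 0, 0, 0, 0, 1], [-0.03, -0.0027, 0, 0, 0, 0, 1], [-0.03, -0.0027, 0, 0, 0, 0, 1], [-0.018, -0.0017, 0, 0, 0, 0, 1], [-0.0068, -0.0007, 0, 0, 0, 0, 1], [0, 0, 0, 0, 0, 0, 1], [0, 0, 0, 0, 0, 0, 1], [0, 0, 0, 0, 0, 0, 1]]], force=40)

```text
t: 23.38
position: [0.5062, -0.4215, 0.1559]
tcp_rot: [-0.0, 0.861, 0.508, 0.0]
force: [-0.1, 0.1, -0.9]
opening: 0.0145
gripper_force: 39.2
```

```bash
python3 - <<'E' 2>/dev/null
from h import *
c=snap('scene','s5.png')
cv2.imwrite('pics/s5c.png',cv2.resize(c['img'][80:170,270:370,::-1],None,fx=6,fy=6,interpolation=cv2.INTER_CUBIC))
E
```

```text
(no output)
```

View pics/s5c.png

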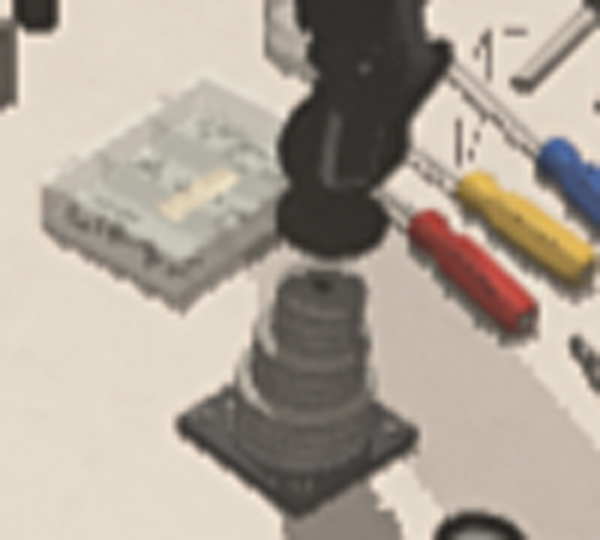

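The head's foot at (332,225) hangs level over the narrow top at (321,288). I'll check the horizontal offsets numerically from depth.

```bash
python3 - <<'E' 2>/dev/null
from h import *
c=dict(np.load('/tmp/scene.npz')); V=world(c); T=c['cam_to_world'];Ti=np.linalg.inv(T)
def px(p):
    q=Ti@np.r_[p,1]; return c['cx']-c['fx']*q[0]/q[2], c['cy']+c['fy']*q[1]/q[2]
for z in(.027,.053,.079,.102,.14): u,v=px([.5055,-.4227,z]); print(z,'crop px',(u-270)*6,(v-80)*6)
s=V[85:165,280:350].reshape(-1,3); s=s[np.hypot(s[:,0]-.505,s[:,1]+.422)<.045]
for n,lo,hi in(('boss-plate',.0,.013),('wide',.018,.037),('med',.044,.062),('nar',.07,.088),('foot',.13,.143)):
    t=s[(s[:,2]>lo)&(s[:,2]<hi)]
    if len(t)<5: print(n,len(t)); continue
    A=np.c_[2*t[:,:2],np.ones(len(t))]; x=np.linalg.lstsq(A,(t[:,:2]**2).sum(1),rcond=None)[0]
    print(n,len(t),x[:2].round(4),'R',np.sqrt(x[2]+x[0]**2+x[1]**2).round(4))
# narrow top face
t=s[(s[:,2]>.088)&(s[:,2]<.096)];print('nartop',len(t),cv2.minEnclosingCircle(t[:,:2].astype(np.float32)))
t=s[(s[:,2]>.110)&(s[:,2]<.15)];print(t[:,2].min(),t[:,2].max(),len(t))
E
```

```text
0.027 crop px 304.63768709871374 393.64878993129446
0.053 crop px 311.5231947610655 349.95677645635044
0.079 crop px 318.6513015088983 304.7253496176266
0.102 crop px 325.1695993565228 263.3634673341594
0.14 crop px 336.40326362813516 192.08021055819694
boss-plate 233 [ 0.5059 -0.4213] R 0.0383
wide 133 [ 0.5054 -0.4197] R 0.0303
med 96 [ 0.5057 -0.42  ] R 0.0247
nar 74 [ 0.5038 -0.4197] R 0.0182
foot 116 [ 0.5035 -0.418 ] R 0.0151
nartop 128 ((0.5040759444236755, -0.41900306940078735), 0.021177565678954124)
0.12359522993979588 0.14943373936600868 201
```

All layers are aligned to within 2 mm. I'll lower the head.

Request:
servo_tool(moves=[[[-0.001, 0, 0.015, 0, 0, 0, 1], [0, 0, 0.01, 0, 0, 0, 1], [0, 0, 0.005, 0, 0, 0, 1], [0, 0, 0.001, 0, 0, 0, 1], [0, 0, 0, 0, 0, 0, 1], [0, 0, 0, 0, 0, 0, 1]]])

```text
t: 24.18
position: [0.5051, -0.4237, 0.1252]
tcp_rot: [0.0, 0.862, 0.507, 0.0]
force: [-0.4, -0.9, -1.5]
opening: 0.0138
gripper_force: 39.1
```

Request:
servo_tool(moves=[[[0.0005, 0, 0.001, 0, 0, 0, 1], [0, 0, 0.001, 0, 0, 0, 1], [0, 0, 0, 0, 0, 0, 1], [0, 0, 0, 0, 0, 0, 1]]])

```text
t: 24.68
position: [0.5053, -0.4231, 0.1231]
tcp_rot: [0.0, 0.862, 0.507, 0.0]
force: [-0.5, 0.5, 1.3]
opening: 0.0146
gripper_force: 39.8
```

Request:
servo_tool(moves=[[[0, 0, 0.0003, 0, 0, 0, 1], [0, 0, 0, 0, 0, 0, 0.6], [0, 0, 0, 0, 0, 0, 0.3], [0, 0, 0, 0, 0, 0, 0], [0, 0, 0, 0, 0, 0, -0.5], [0, 0, 0, 0, 0, 0, -1], [0, 0, 0, 0, 0, 0, -1], [0, 0, 0, 0, 0, 0, -1], [0, 0, -0.02, 0, 0, 0, -1], [0, 0, -0.04, 0, 0, 0, -1], [0, 0, -0.05, 0, 0, 0, -1], [0.03, 0, -0.02, 0, 0, 0, -1], [0.06, 0, 0, 0, 0, 0, -1], [0.06, 0, 0, 0, 0, 0, -1], [0, 0, 0, 0, 0, 0, -1], [0, 0, 0, 0, 0, 0, -1]]])

```text
t: 26.68
position: [0.578, -0.2923, 0.2537]
tcp_rot: [0.001, 0.862, 0.507, 0.0]
force: [-0.2, -0.9, -0.0]
opening: 0.0855
gripper_force: 0.0
```

```bash
python3 - <<'E' 2>/dev/null
from h import *
c=snap('scene','s6.png'); V=world(c)
cv2.imwrite('pics/s6c.png',cv2.resize(c['img'][60:180,260:380,::-1],None,fx=5,fy=5,interpolation=cv2.INTER_CUBIC))
s=V[65:165,280:355].reshape(-1,3); s=s[np.hypot(s[:,0]-.505,s[:,1]+.422)<.045]
for n,lo,hi in(('wide',.018,.037),('med',.044,.062),('nar',.07,.088),('foot',.094,.108)):
    t=s[(s[:,2]>lo)&(s[:,2]<hi)]
    A=np.c_[2*t[:,:2],np.ones(len(t))]; x=np.linalg.lstsq(A,(t[:,:2]**2).sum(1),rcond=None)[0]
    print(n,len(t),x[:2].round(4),'R',np.sqrt(x[2]+x[0]**2+x[1]**2).round(4))
print('top z',s[:,2].max())
print(manip.get_obs()['force'])
E
```

```text
wide 130 [ 0.5053 -0.4189] R 0.0297
med 97 [ 0.5065 -0.4203] R 0.0253
nar 74 [ 0.5041 -0.4196] R 0.0181
foot 151 [ 0.5021 -0.4191] R 0.0168
top z 0.16366155633610047
[-0.69914762 -0.86440814  0.59009077]
```

View pics/s6c.png

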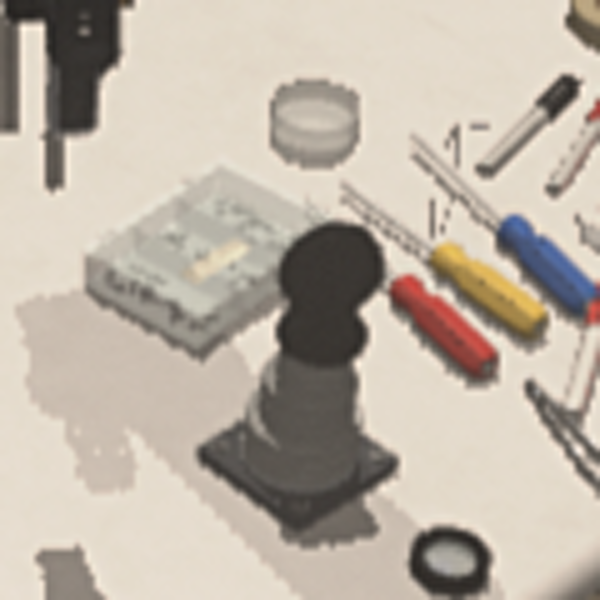

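The head stands upright at (325,290) on the complete column. The gripper is clear and the lens mount at (450,560) is untouched, so I'll hand the job in.

```bash
python3 -c "
from plant import close_job
print(close_job())"
```

```text
the job is handed in; nothing more can be done
None
```

The job is handed in: the wide, medium and narrow spacers are stacked on the boss, centred to within about 2 mm, with the head upright on top, everything released and no contact with the lens mount, jar or post; it took about 27 s of the 120 s, and `close_job()` returned no verdict.

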